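# Pack the dry prop birds into the double-latched prop case

### The arm

A 6-joint arm with a two-finger parallel gripper is mounted at the origin on the work surface. World frame = base frame: x ahead of the robot, y to its left, z up, the work surface at z = 0. Lengths are in m, angles in rad, forces in N, time in s.
With the tool pointing down it reaches from about 0.35 to 0.875 m from the base axis. Payload 4.2 kg.
Tool frame: the origin (TCP) lies midway between the tips of the shut fingers; the grasp point (between the pads) lies bot.grip_point_offset behind it (bot.grip_point_offset is the distance from the TCP to the grasp point, in m); z points along the fingers, y is the line along which they close (so a half turn about z gives the same grasp; the last joint's range is limited). The gripper opens to 85 mm and grips with 20 to 120 N. Pads are 22 mm wide; open, the fingers measure 114 mm over their backs; the gripper's body (76 mm by 85 mm) begins 54 mm behind the grasp point. The pads swing forward as they close: fully open they stand 13 mm farther back than shut.
Start: joints at [-1.003, 0.385, 0.008, 0, -1.194, -0.259], TCP at [0.19, -0.595, 0.231] pointing down, gripper open.
Joint ranges: [-3.14, 3.14], [-1.21, 2.06], [-1.07, 1.41], [-3.16, 2.05], [-2.99, -0.16], [-3.1, 3.1]. Speed limits (rad/s): [2.79, 2.79, 3.14, 3.14, 3.14, 3.14].

### API

Orientations are given as a 3x3 rotation matrix whose columns are the frame's x, y, z axes.
In Python, from rig import bot gives the robot as it stands. The module is installed in compiled form; this text tells all that it offers.
- The arm moves only by the tool play_rows, never from a script. Its argument "targets" is text: rows parted by semicolons, each of 7 numbers parted by spaces: the turn, a rotation vector about the tool's x, y, z in degrees, then the shift along the tool's x, y, z in m, then the finger opening in m, from 0 to 0.0854. In form: ax ay az x y z hand; .... A call has exactly 10 rows; each row shifts and turns the commanded pose from where the row before left it, along the tool's axes as they then stand; what a row does not reach is not made up. A row lasts 1/8 s, in which the tool goes at most 62.5 mm and 10.7 degrees, less where a joint would pass 70% of its speed; a pose out of reach is approached as far as the arm can. A call is refused whole if a number of a shift passes 0.0625 or a number of a turn 10.7, either way. A call with a gripper value outside its range is refused whole. The fingers move at their own pace and stop on an object; "squeeze" is the grip in N (left out, the last holds). Time passes only in rows, so rows that do not move let the fingers close, or fill a call up. It gives the time, the measured TCP pose, the force, the opening and the grip force at its end, in the units of the state.
- bot.read_state(): the state, without advancing time (a new reading comes with each control period).
- bot.snapshot(name): name is "scene" or "side" or "wrist"; returns the picture (480x640x3 uint8, red, green, blue); there is no depth.
- bot.get_calibration(name): a dict with "vfov" (degrees; the focal length in pixels is half the picture's height over the tangent of half this angle, whatever the lens; pixels are square), "cx", "cy" (the principal point, pixels), "R" (3x3) and "t" (3): a world point X has camera coordinates R X + t; the wrist camera has in their place "tool_from_camera" (4x4, takes a point from camera to tool coordinates, whose origin is the TCP and whose axes are the flange's). Camera axes: x right, y down, z forward; pixel columns grow to the right and rows downward; lengths in m; the calibration is good to about 2 mm. A picture is of the moment at which its call begins: read the wrist's pose just before it. get_calibration takes no time and is no camera call.
- bot.sign_off(): hands the job in; it is judged then, once.
Trained networks look in the newest picture that a camera, given by its name, has taken for a name from the list of things; names that differ only in an ending like _2 or _b are one class to them, and where a whole thing is asked for, a point or a joint stands for the part that bears it (a point fixed in the world has none). Each returns a list of dicts, best first, with "score" (0 to 1); they miss things now and then, are a little off and sometimes report something else, mostly with a low value. They report only what shows in the picture. A call takes as long as a camera call.
- bot.trace(query, camera): "pixels" (480x640 bool, what is visible of it) and "box" ([left, top, right, bottom] in pixels, round what is visible of it).
The state is a dict: "time": time; "joint_positions": joint angles; "joint_vel": joint speeds; "joint_efforts": joint torques, N m; "ee_pos": TCP position; "ee_rot": TCP orientation; "wrist_force": force on the tool from outside, world axes, zero at the start; "wrist_torque": the same for the moment, N m; "opening": opening from 0.0 (shut) to 1.0 (fully open); "gripper_force": force on a finger pad.
Only numpy, scipy, OpenCV 4.12 (cv2) and the standard library are available. Lean on these libraries where they do the work, as an engineer would, in place of code of your own. Each camera call takes 0.05 s, during which the arm holds its last target. There are 200 camera calls.

### The job

Open the prop case: swing the yellow keeper aside, draw the blue bolt all the way back, and raise the lid until it stands open. Take every papier-mache bird from the drying board and stand it upright on the floor of the case, holding it only lightly and setting it down rather than dropping it. Then shut the lid, shoot the bolt fully home, swing the keeper back in line behind it, and leave the other things on the table where they are.

Things in the scene. Friction and masses are not known exactly. Their poses are not given: they have to be found in the camera images.
- case: black prop case, fixed, 180 (x) by 345 (y), walls 7 thick, rim at z 85, flat floor at z 10 (inside 166 by 331). Origin: centre of the underside; z up, -x to the front, +x to the lid's hinge. An aluminium rail runs along the front outside, x -135 to -90, top at z 83; keeper and bolt sit on it, along x = -112.
- case_floor (a point): point on the case floor on its middle line along y, 25 in front of the centre (x -25, y 0, z 10 in the case's frame). Birds stand well in a row along the case's y through it, 72 apart at y -108, -36, 36 and 108.
- keeper_post (a point): centre of the top end of the keeper's upright yellow post, 13 across and 40 tall (its foot, on the arm, is 40 lower); the post stands on a flat yellow arm 14 wide, 14 thick, top at z 100 in the case's frame, 42 from the keeper's pivot; post top at z 140.
- keeper_pivot (a point): centre of the keeper's upright pivot, at the height of the arm's top (17 above the rail), at x -112, y -122 in the case's frame.
- keeper (a joint): angle of the keeper about its upright pivot, rad: 0 = arm along the case's +y, in line right behind the bolt's tail so that the bolt cannot move; grows as it swings towards the case's front (-x); 1.57 = arm straight out to the front, end stop 1.7. Friction holds it (about 1 N at the post). Swing it at least 1.3; it can come back to 0 only once the bolt is home. Counts as in line below 0.15.
- bolt_knob (a point): centre of the top end of the bolt's upright blue knob, 13 across and 34 tall (its foot, on the bolt, is 34 lower); on the blue bolt, 14 wide, top at z 106, which slides along the rail. With the bolt home it is at x -112, y -35, z 140 in the case's frame.
- bolt (a joint): travel of the bolt, m: 0 = home, its tongue over the lid's steel tab; grows as it slides along the case's -y; fully back at 0.045 (end stop). Clear of the tab from about 0.036. Friction about 2 N.
- lid_handle (a point): middle of the red bar handle on the lid's top near its front edge: a round bar 10 across, free length 74 along the case's y, its axis 45 above the lid's top; on the shut lid at x -65, y 70, z 138 in the case's frame.
- lid_hinge (a point): point on the lid's hinge axis (axis along the case's y) level with the handle's middle: x 90, y 70, z 85 in the case's frame. With the lid shut the handle is 155 in front of it and 53 above it.
- lid (a joint): lid angle, rad: 0 = shut; grows as the front edge lifts and swings back over the hinge; end stop 1.7. A stiff hinge: it stays at whatever angle it is left and takes about 3 to 6 N at the handle. At 1.4 to 1.5 it is well out of the way.
- board: plywood drying board fixed on the table, 260 (x) by 280 (y), 3 thick; origin centre of its underside. The birds stand on it at the start.
- bird1: papier-mache bird (white with cream wings), 90 g, 63 high, may be absent. Foot 42 across, 8 high; body above it round, 40 across at 24 to 32 up. Head towards +x (beak reaches x 29, 52 up), flat tail towards -x (to -32, 33 to 43 up). Origin: centre of the foot's underside; z up. Pinch across y about 28 up, lightly (20 to 25 N): crushed if the fingers' forces on it sum to over 75 N.
- bird2: papier-mache bird (dark brown), 90 g, 63 high, may be absent. Foot 42 across, 8 high; body above it round, 40 across at 24 to 32 up. Head towards +x (beak reaches x 29, 52 up), flat tail towards -x (to -32, 33 to 43 up). Origin: centre of the foot's underside; z up. Pinch across y about 28 up, lightly (20 to 25 N): crushed if the fingers' forces on it sum to over 75 N.
- bird3: papier-mache bird (white with grey wings), 90 g, 63 high, may be absent. Foot 42 across, 8 high; body above it round, 40 across at 24 to 32 up. Head towards +x (beak reaches x 29, 52 up), flat tail towards -x (to -32, 33 to 43 up). Origin: centre of the foot's underside; z up. Pinch across y about 28 up, lightly (20 to 25 N): crushed if the fingers' forces on it sum to over 75 N.
- bird4: papier-mache bird (tan with brown wings), 90 g, 63 high, may be absent. Foot 42 across, 8 high; body above it round, 40 across at 24 to 32 up. Head towards +x (beak reaches x 29, 52 up), flat tail towards -x (to -32, 33 to 43 up). Origin: centre of the foot's underside; z up. Pinch across y about 28 up, lightly (20 to 25 N): crushed if the fingers' forces on it sum to over 75 N.
- paste_jar: bystander: jar with yellow cap, 72 across, 85 high; origin centre of its underside. Not to be moved.
- big_dove: bystander: large white unfinished dove, about 120 across and 190 high; origin centre of its underside. Not to be moved.
- pliers: bystander: pliers with yellow handles lying on the table, 165 long; origin under the joint. Not to be moved.
- brush: bystander: paint brush lying on the table; origin near its middle. Not to be moved.

How it is judged:
On the way, in this order (a step that is already met when the one before it is completed fails the run):
1. the keeper is swung aside (over 1.1 rad) while the bolt is still home (value of joint keeper above 1.1 rad and value of joint bolt below 0.008 m), for 0.1 s.
2. the bolt is drawn back (over 36 mm) (value of joint bolt above 0.036 m), for 0.1 s.
3. the lid stands open (over 1.2 rad) (value of joint lid above 1.2 rad), for 0.2 s.
4. every bird stands upright on the case floor, the lid still open (x of bird1 in the frame of case between -0.085 and 0.085 m and y of bird1 in the frame of case between -0.168 and 0.168 m and z of bird1 in the frame of case between 0 and 0.016 m and angle between each of bird1, bird2, bird3, bird4's own z axis and vertical below 0.25 rad and x of bird2 in the frame of case between -0.085 and 0.085 m and y of bird2 in the frame of case between -0.168 and 0.168 m and z of bird2 in the frame of case between 0 and 0.016 m and x of bird3 in the frame of case between -0.085 and 0.085 m and y of bird3 in the frame of case between -0.168 and 0.168 m and z of bird3 in the frame of case between 0 and 0.016 m and x of bird4 in the frame of case between -0.085 and 0.085 m and y of bird4 in the frame of case between -0.168 and 0.168 m and z of bird4 in the frame of case between 0 and 0.016 m and value of joint lid above 1 rad), for 0.2 s.
5. the lid is shut (under 0.05 rad) (value of joint lid below 0.05 rad), for 0.2 s.
6. the bolt is home (within 6 mm) (value of joint bolt below 0.006 m), for 0.1 s.
7. the keeper is back in line behind the bolt (under 0.15 rad) (value of joint keeper below 0.15 rad), for 0.1 s.
At the end, for the whole second after the job is handed in: Every bird present stands upright (within 0.25 rad) and at rest on the case floor, inside its walls; the lid is shut (under 0.05 rad), the bolt home (within 6 mm) and the keeper in line behind it (under 0.15 rad) (x of bird1 in the frame of case between -0.085 and 0.085 m and y of bird1 in the frame of case between -0.168 and 0.168 m and z of bird1 in the frame of case between 0 and 0.016 m and angle between each of bird1, bird2, bird3, bird4's own z axis and vertical below 0.25 rad and x of bird2 in the frame of case between -0.085 and 0.085 m and y of bird2 in the frame of case between -0.168 and 0.168 m and z of bird2 in the frame of case between 0 and 0.016 m and x of bird3 in the frame of case between -0.085 and 0.085 m and y of bird3 in the frame of case between -0.168 and 0.168 m and z of bird3 in the frame of case between 0 and 0.016 m and x of bird4 in the frame of case between -0.085 and 0.085 m and y of bird4 in the frame of case between -0.168 and 0.168 m and z of bird4 in the frame of case between 0 and 0.016 m and value of joint lid below 0.05 rad and value of joint bolt below 0.006 m and value of joint keeper below 0.15 rad and linear speed of each of bird1, bird2, bird3, bird4 below 0.02 m/s); the robot touches nothing.
It fails at once if a bird is squeezed with more than 75 N in all by the fingers (contact force between the fingers and bird1 above 75 N or contact force between the fingers and bird2 above 75 N or contact force between the fingers and bird3 above 75 N or contact force between the fingers and bird4 above 75 N).
It fails at once if a bird is dropped or thrown (over 1 m/s out of the fingers) ((linear speed of bird1 above 1 m/s and contact force between the fingers and bird1 below 0.1 N) or (linear speed of bird2 above 1 m/s and contact force between the fingers and bird2 below 0.1 N) or (linear speed of bird3 above 1 m/s and contact force between the fingers and bird3 below 0.1 N) or (linear speed of bird4 above 1 m/s and contact force between the fingers and bird4 below 0.1 N)).
It fails at once if a bystander is moved more than 30 mm (distance of any of paste_jar, big_dove, pliers, brush from where it was at the start of the episode above 0.03 m).
Of bird1, bird2, bird3, bird4 only 2 to 4 are there at a start; the rules pass over those that are not, and their reading is None.
At some moment in a run one of bird1, bird2, bird3, bird4 may be knocked a few centimetres aside while the robot is not near it.
It also fails if it takes over 210 s, if anything falls off the work surface, if the arm or the gripper's body presses on something with over 40 N, if the wrist force passes 120 N, or if a joint passes its speed limit or range.

## Working session

There is one attempt and no reset: what is moved stays moved. The work goes in short steps, Python scripts to look and compute and a tool call to move; the robot and the scene stay as the last step left them, time stands still between calls to the robot, and variables do not carry over. Pictures are saved under pics/ and viewed, at most 14 in all, crops included, and the job is handed in when it is done.

Besides the shell and the picture viewer there is one more tool, called by a JSON object that holds its "api" and its "payload", one argument or row to a line. play_rows: Moves the arm, as the interface text tells. Its arguments: {"type":"object","properties":{"targets":{"type":"string"},"squeeze":{"type":"number"}},"required":["targets"]}

```bash
mkdir -p pics
cat > h.py <<'E'
import numpy as np, cv2
from rig import bot
def snap(cam,fn=None):
    s=bot.read_state(); im=bot.snapshot(cam)
    if fn: cv2.imwrite('pics/'+fn+'.png',im[:,:,::-1])
    return s,im
def camera(cam,s=None):
    c=bot.get_calibration(cam); f=240/np.tan(np.radians(c['vfov'])/2)
    K=np.array([[f,0,c['cx']],[0,f,c['cy']],[0,0,1]])
    if 'R' in c: R,t=np.array(c['R']),np.array(c['t'])
    else:
        T=np.array(c['tool_from_camera']); W=np.eye(4); W[:3,:3]=s['ee_rot']; W[:3,3]=s['ee_pos']
        M=np.linalg.inv(W@T); R,t=M[:3,:3],M[:3,3]
    return K,R,t
def proj(P,cam,s=None):
    K,R,t=camera(cam,s); X=(np.atleast_2d(P)@R.T+t)@K.T
    return X[:,:2]/X[:,2:]
def atz(uv,z,cam,s=None):
    K,R,t=camera(cam,s); d=R.T@np.linalg.solve(K,np.array([*uv,1.])); o=-R.T@t
    return o+d*(z-o[2])/d[2]
E
python3 - <<'E'
from h import *
s,_=snap('scene','scene0'); snap('side','side0'); snap('wrist','wrist0')
print(s['ee_pos'],s['ee_rot'],s['opening'],bot.grip_point_offset)
for c in('scene','side'): K,R,t=camera(c); print(c,K[0,0],K[:2,2],-R.T@t,R[2])
print(bot.get_calibration('wrist'))
names='bird1 bird2 bird3 bird4 case board keeper_post bolt_knob lid_handle paste_jar big_dove pliers brush'.split()
for c in('scene','side'):
  for n in names:
    for d in bot.trace(n,c)[:2]:
        m=d['pixels']; yx=np.argwhere(m).mean(0) if m.any() else [0,0]
        print(c,n,round(d['score'],2),np.round(d['box']),np.round(yx[::-1]))
E
```

```text
[ 0.18977869 -0.59485519  0.23022764] [[-9.52758108e-01 -3.03729180e-01 -7.57291144e-04]
 [-3.03730110e-01  9.52755874e-01  2.06532936e-03]
 [ 9.42127925e-05  2.19777141e-03 -9.99997580e-01]] 0.9991975857524332 0.0187
scene 528.5903899652303 [312.19007588 238.6370558 ] [1.21259724 0.12615405 1.04066686] [-0.54642325 -0.18216931 -0.81745702]
side 602.749413881254 [324.5452882 245.8579371] [0.13451013 0.71000537 1.09420295] [ 0.34122977 -0.58583506 -0.73509151]
{'vfov': 60.68999852378976, 'cx': 323.6420827923125, 'cy': 244.7104722588555, 'tool_from_camera': array([[ 5.27831646e-04, -9.59637147e-01, -2.81240586e-01,
         7.23306276e-02],
       [ 9.99999782e-01,  3.94938908e-04,  5.29203432e-04,
         2.08552910e-05],
       [-3.96770421e-04, -2.81240804e-01,  9.59637146e-01,
        -1.42819138e-01],
       [ 0.00000000e+00,  0.00000000e+00,  0.00000000e+00,
         1.00000000e+00]])}
scene bird1 0.88 [439. 238. 462. 269.] [449. 254.]
scene bird1 0.76 [493. 249. 516. 276.] [505. 263.]
scene bird2 0.88 [439. 238. 462. 269.] [449. 254.]
scene bird2 0.76 [493. 249. 516. 276.] [505
[... 973 characters left out ...]
6. 402.] [302. 390.]
side bird4 0.84 [259. 430. 286. 462.] [272. 445.]
side bird4 0.58 [287. 377. 316. 402.] [302. 390.]
side case 0.87 [287. 188. 445. 335.] [363. 260.]
side board 0.76 [171. 328. 360. 480.] [265. 410.]
side keeper_post 0.66 [417. 217. 432. 240.] [424. 228.]
side keeper_post 0.33 [287. 174. 338. 225.] [316. 202.]
side bolt_knob 0.8 [403. 235. 420. 261.] [411. 247.]
side lid_handle 0.64 [289. 188. 425. 311.] [358. 247.]
side paste_jar 0.75 [187. 282. 224. 332.] [205. 306.]
side paste_jar 0.59 [171. 329. 357. 480.] [265. 410.]
side big_dove 0.86 [367. 115. 431. 181.] [402. 150.]
side pliers 0.9 [241. 236. 307. 268.] [275. 249.]
side brush 0.86 [290. 179. 339. 224.] [315. 202.]
```

View pics/scene0.png

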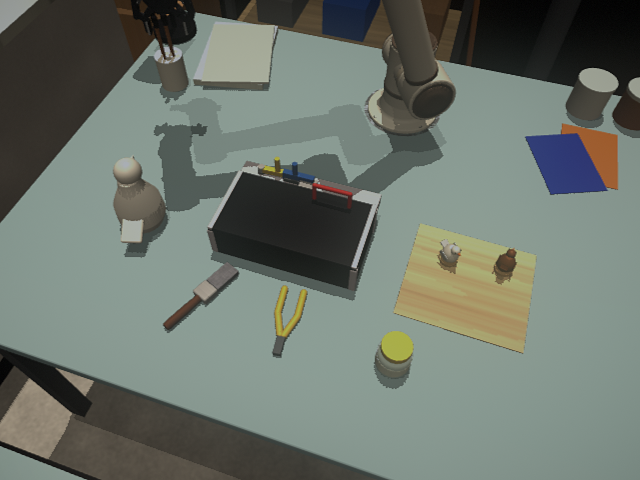

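View pics/side0.png

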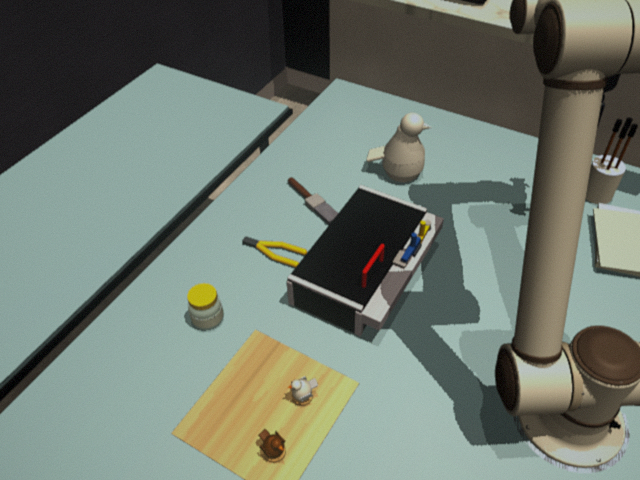

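The scene view shows the case with its keeper and bolt side towards the robot at about (290,170), and the red handle at (332,190). The board holds a white bird at (450,253) and a brown bird at (506,263). The side view agrees, so there are only two birds. I'll zoom in to fit the case pose.

Run:
```python
import cv2,numpy as np
a=cv2.imread('pics/scene0.png')[145:295,200:390]; b=cv2.imread('pics/side0.png')[180:340,280:450]
a=cv2.resize(a,(760,600),interpolation=cv2.INTER_CUBIC); b=cv2.resize(b,(680,640),interpolation=cv2.INTER_CUBIC)[:600]
o=np.hstack([a[:, :],b]); cv2.imwrite('pics/crop_a.png',a);cv2.imwrite('pics/crop_b.png',b)
```

```text
(no output)
```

View pics/crop_a.png

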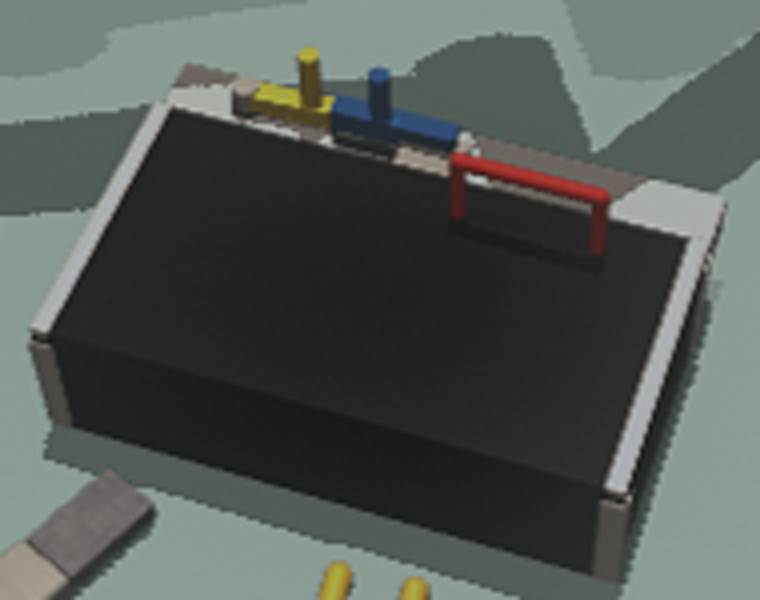

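View pics/crop_b.png

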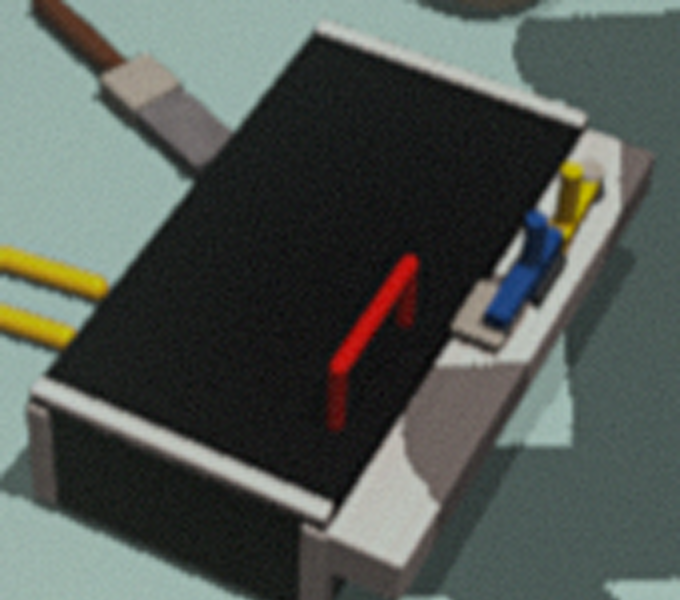

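The crops show the case with the keeper arm in line behind the bolt. Post top is at scene (277,158) and side (423,222). The knob is at scene (295,163) and side (414,234). The handle middle is at scene (332,189) and side (373,259).

```bash
cat > fit.py <<'E'
from h import *
from scipy.optimize import least_squares
P=np.array([[-112,-80,140],[-112,-35,140],[-65,70,138]])/1e3
px={'scene':np.array([[277.2,158.5],[294.7,163.8],[332.4,189.4]]),'side':np.array([[423,222.3],[414,234.3],[373.5,258.7]])}
def w(p,Q): 
    c,s=np.cos(p[2]),np.sin(p[2]); return np.atleast_2d(Q)@np.array([[c,s,0],[-s,c,0],[0,0,1]])+[p[0],p[1],0]
f=lambda p:np.concatenate([(proj(w(p,P),k)-px[k]).ravel() for k in px])
r=least_squares(f,[.5,-.1,0]); print('case',r.x,np.round(r.fun,1)); np.save('case.npy',r.x)
E
python3 - <<'E'
from fit import *
p=r.x
print(w(p,P),'pivot',w(p,[-.112,-.122,.1]),'hinge',w(p,[.09,.07,.085]))
for n,a,b in(('white',(449,254),(302,390)),('brown',(505,263),(272,445))):
    print(n,atz(a,.033,'scene'),atz(b,.033,'side'))
print('dove',atz((140,225),.06,'scene'),'jar',atz((394,345),.07,'scene'))
E
```

```text
case [ 0.53399708 -0.1428675  -0.00675439] [ 0.4  1.   1.   0.2  0.5  0.9  0.2 -1.1  1.  -0.4  0.6 -0.8]
[[ 0.42145929 -0.22210919  0.14      ]
 [ 0.42176323 -0.17711021  0.14      ]
 [ 0.46947137 -0.07243006  0.138     ]] pivot [[ 0.4211756  -0.26410823  0.1       ]] hinge [[ 0.62446783 -0.07347699  0.085     ]]
white [0.48201949 0.21186595 0.033     ] [0.47632137 0.22070247 0.033     ]
brown [0.46674161 0.33604847 0.033     ] [0.46654021 0.34420656 0.033     ]
dove [ 0.64505597 -0.48280818  0.06      ] jar [0.75639567 0.14303432 0.07      ]
```

The fit is consistent, with residuals of about 1 px. I'll move above the keeper post and turn the fingers to close along world x.

{"api": "play_rows", "payload": {
  "targets": "0 0 0 -0.0416 0.0356 0 0.05; 0 0 0 -0.0416 0.0356 0 0.05; 0 0 0 -0.0416 0.0356 0 0.05; 0 0 0 -0.0416 0.0356 0 0.05; 0 0 0 -0.0416 0.0356 0 0.05; 0 0 0 -0.0416 0.0356 0 0.05; 0 0 0 -0.0416 0.0356 0 0.05; 0 0 0 -0.0416 0.0356 0 0.05; 0 0 -10.5 0 0 0 0.05; 0 0 -10.5 0 0 0 0.05",
  "squeeze": 25
}}

```text
time: 2.7
ee_pos: [0.421, -0.222, 0.2315]
ee_rot: [[-0.775, -0.632, 0.0], [-0.632, 0.775, -0.0], [-0.0, -0.0, -1.0]]
wrist_force: [-0.7, -0.6, -0.6]
opening: 0.588
gripper_force: 0.0
```

{"api": "play_rows", "payload": {
  "targets": "0 0 -10.4 0 0 0 0.045; 0 0 -10.4 0 0 0 0.045; 0 0 -10.4 0 0 0 0.045; 0 0 -10.4 0 0 0 0.045; 0 0 -10.4 0 0 0 0.045; 0 0 0 0 0 0 0.045; 0 0 0 0 0 0 0.045; 0 0 0 0 0 0 0.045; 0 0 0 0 0 0 0.045; 0 0 0 0 0 0 0.045"
}}

```text
time: 3.95
ee_pos: [0.4205, -0.2229, 0.2313]
ee_rot: [[0.012, -1.0, 0.0], [-1.0, -0.012, 0.0], [-0.0, -0.0, -1.0]]
wrist_force: [0.7, 0.1, 0.8]
opening: 0.529
gripper_force: 0.0
```

```bash
cat >> h.py <<'E'
case=np.load('case.npy') if __import__('os').path.exists('case.npy') else None
def go(T):
    "print the tool-axis shift from the present TCP to T, and yaw of tool y"
    s=bot.read_state(); R=np.array(s['ee_rot'])
    print('pos',np.round(s['ee_pos'],4),'shift',np.round(R.T@(np.array(T)-s['ee_pos']),4),'yaw_y',round(np.degrees(np.arctan2(R[1,1],R[0,1])),2),'tilt',np.round(R[:2,2],3))
E
python3 - <<'E'
from h import *
s,im=snap('wrist','w1'); go([.421,-.222,.112]); print(s['opening'],s['joint_positions'])
Q=np.array([[.42146,-.2221,.14],[.42176,-.1771,.14],[.4694,-.0724,.138]]); print(proj(Q,'wrist',s))
E
```

```text
pos [ 0.4205 -0.2229  0.2313] shift [-0.0009 -0.0005  0.1193] yaw_y -179.33 tilt [0. 0.]
0.5290570429394774 [-1.45088083e-01  1.28894052e-01 -3.43137364e-01 -2.87087520e-05
 -1.09872315e+00  1.56786891e-01]
[[320.6031671  250.83940041]
 [319.40232528 319.14169831]
 [250.50822295 451.89608696]]
```

View pics/w1.png

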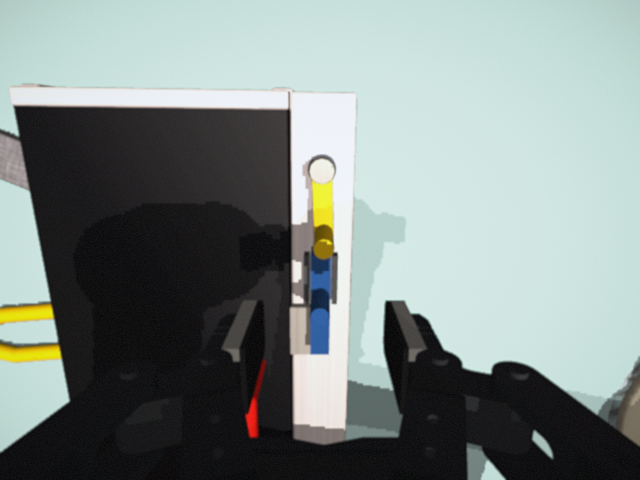

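The wrist view shows the yellow post near (322,248) and the blue knob near (320,310), both where the fit puts them. I'll go down and grip the post.

{"api": "play_rows", "payload": {
  "targets": "0 0 0 -0.001 0 0.02 0.045; 0 0 0 0 0 0.02 0.045; 0 0 0 0 0 0.02 0.045; 0 0 0 0 0 0.02 0.045; 0 0 0 0 0 0.02 0.045; 0 0 0 0 0 0.02 0.045; 0 0 0 0 0 0 0.045; 0 0 0 0 0 0 0.008; 0 0 0 0 0 0 0.008; 0 0 0 0 0 0 0.008",
  "squeeze": 25
}}

```text
time: 5.25
ee_pos: [0.4211, -0.2221, 0.1123]
ee_rot: [[0.012, -1.0, 0.002], [-1.0, -0.012, -0.001], [0.001, -0.002, -1.0]]
wrist_force: [-0.1, 0.7, 2.8]
opening: 0.144
gripper_force: 25.0
```

{"api": "play_rows", "payload": {
  "targets": "0 0 0 0 0 0 0.008; 0 0 0 0 0 0 0.008; 0 0 0 0 0 0 0.008; 0 0 0 0 0 0 0.008; 0 0 0 0 0 0 0.008; 0 0 0 0 0 0 0.008; 0 0 0 0 0 0 0.008; 0 0 0 0 0 0 0.008; 0 0 0 0 0 0 0.008; 0 0 0 0 0 0 0.008"
}}

```text
time: 6.5
ee_pos: [0.4211, -0.222, 0.1122]
ee_rot: [[0.012, -1.0, 0.002], [-1.0, -0.012, -0.0], [0.001, -0.002, -1.0]]
wrist_force: [-0.6, 2.1, 5.9]
opening: 0.142
gripper_force: 25.4
```

{"api": "play_rows", "payload": {
  "targets": "0 0 0 0.0004 0.0061 0 0.008; 0 0 0 0.0013 0.0059 0 0.008; 0 0 0 0.0022 0.0057 0 0.008; 0 0 0 0.0030 0.0053 0 0.008; 0 0 0 0.0037 0.0048 0 0.008; 0 0 0 0.0044 0.0043 0 0.008; 0 0 0 0.0049 0.0036 0 0.008; 0 0 0 0.0054 0.0028 0 0.008; 0 0 0 0.0057 0.0020 0 0.008; 0 0 0 0.0060 0.0012 0 0.008"
}}

```text
time: 7.75
ee_pos: [0.3809, -0.26, 0.112]
ee_rot: [[0.013, -1.0, 0.004], [-1.0, -0.013, -0.001], [0.001, -0.004, -1.0]]
wrist_force: [4.4, 2.5, 1.8]
opening: 0.141
gripper_force: 25.3
```

{"api": "play_rows", "payload": {
  "targets": "0 0 0 0 0 0 0.008; 0 0 0 0 0 0 0.008; 0 0 0 0 0 0 0.035; 0 0 0 0 0 0 0.035; 0 0 0 0 0 0 0.035; 0 0 0 0 0 -0.025 0.035; 0 0 0 0 0 -0.025 0.035; 0 0 0 0 0 -0.025 0.035; 0 0 0 0 0 0 0.045; 0 0 0 0 0 0 0.045"
}}

```text
time: 9.0
ee_pos: [0.3784, -0.2591, 0.1854]
ee_rot: [[0.012, -1.0, -0.002], [-1.0, -0.012, 0.001], [-0.001, 0.002, -1.0]]
wrist_force: [0.7, -0.1, -0.8]
opening: 0.528
gripper_force: 0.0
```

Run:
```python
from h import *
s,im=snap('side','side1'); cv2.imwrite('pics/side1c.png',cv2.resize(im[180:340,280:450,::-1],(510,480),interpolation=cv2.INTER_CUBIC))
go([.4215,-.177,.113])
```

```text
pos [ 0.3783 -0.2591  0.1852] shift [-0.0815 -0.0444  0.0722] yaw_y -179.33 tilt [-0.002  0.001]
```

View pics/side1c.png

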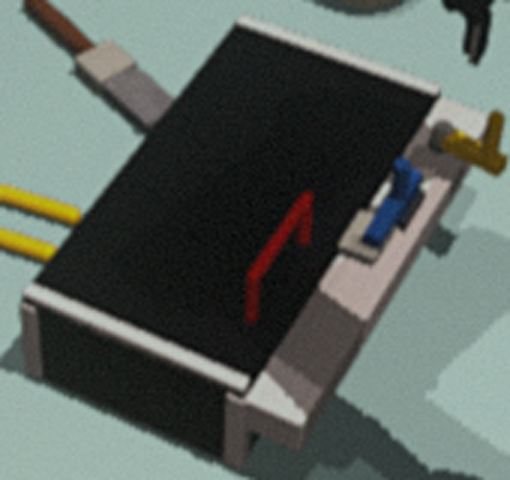

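The side crop shows the keeper standing straight out to the front, at about (475,145) in the crop. Next is the bolt knob.

{"api": "play_rows", "payload": {
  "targets": "0 0 0 -0.027 -0.0148 0 0.045; 0 0 0 -0.027 -0.0148 0 0.045; 0 0 0 -0.0275 -0.0148 0 0.045; 0 0 0 0 0 0.024 0.045; 0 0 0 0 0 0.024 0.045; 0 0 0 0 0 0.023 0.045; 0 0 0 0 0 0 0.045; 0 0 0 0 0 0 0.008; 0 0 0 0 0 0 0.008; 0 0 0 0 0 0 0.008",
  "squeeze": 30
}}

```text
time: 10.3
ee_pos: [0.4227, -0.1776, 0.1162]
ee_rot: [[0.012, -1.0, 0.001], [-1.0, -0.012, -0.0], [0.0, -0.001, -1.0]]
wrist_force: [-1.2, 0.3, 2.9]
opening: 0.14
gripper_force: 29.4
```

{"api": "play_rows", "payload": {
  "targets": "0 0 0 0 0 0 0.008; 0 0 0 0 0 0 0.008; 0 0 0 0.006 0 0 0.008; 0 0 0 0.006 0 0 0.008; 0 0 0 0.006 0 0 0.008; 0 0 0 0.006 0 0 0.008; 0 0 0 0.006 0 0 0.008; 0 0 0 0.006 0 0 0.008; 0 0 0 0.006 0 0 0.008; 0 0 0 0.004 0 0 0.008"
}}

```text
time: 11.55
ee_pos: [0.4225, -0.2227, 0.1158]
ee_rot: [[0.011, -1.0, -0.001], [-1.0, -0.011, 0.002], [-0.002, 0.001, -1.0]]
wrist_force: [-2.2, 17.5, 12.5]
opening: 0.134
gripper_force: 30.2
```

The bolt is against its end stop, having travelled about 45 mm. I'll release it and go to the handle.

{"api": "play_rows", "payload": {
  "targets": "0 0 0 0 0 0 0.035; 0 0 0 0 0 0 0.035; 0 0 0 0 0 0 0.035; 0 0 0 0 0 -0.03 0.04; 0 0 0 0 0 -0.03 0.04; 0 0 0 0 0 -0.025 0.04; 0 0 0 -0.05 -0.015 0 0.04; 0 0 0 -0.05 -0.015 0 0.04; 0 0 0 -0.05 -0.017 0 0.04; 0 0 0 0 0 0 0.04"
}}

```text
time: 12.8
ee_pos: [0.4694, -0.0702, 0.2003]
ee_rot: [[0.017, -1.0, 0.001], [-1.0, -0.017, 0.0], [-0.0, -0.001, -1.0]]
wrist_force: [-0.1, 0.0, -0.2]
opening: 0.47
gripper_force: 0.0
```

Run:
```python
from h import *
s,im=snap('wrist','w2'); go([.4695,-.0724,.121]); 
hsv=cv2.cvtColor(im,cv2.COLOR_RGB2HSV); m=((hsv[:,:,0]<8)|(hsv[:,:,0]>172))&(hsv[:,:,1]>150)&(hsv[:,:,2]>60)
yx=np.argwhere(m); print(len(yx),yx.min(0),yx.max(0)) 
for y in range(200,420,25):
    c=np.where(m[y])[0]; print(y,c.min() if len(c) else '',c.max() if len(c) else '')
print(proj(np.array([[.4695,-.1144,.138],[.4695,-.0724,.138],[.4695,-.0304,.138]]),'wrist',s))
```

```text
pos [ 0.4687 -0.0715  0.2001] shift [ 0.001  -0.0008  0.0791] yaw_y -179.13 tilt [-0. -0.]
3528 [162 313] [342 335]
200 314 335
225 314 334
250 314 333
275 314 332
300 314 332
325 313 331
350  
375  
400  
[[323.5908323  181.96418588]
 [322.18869831 261.67696348]
 [320.93241348 333.0980645 ]]
```

View pics/w2.png

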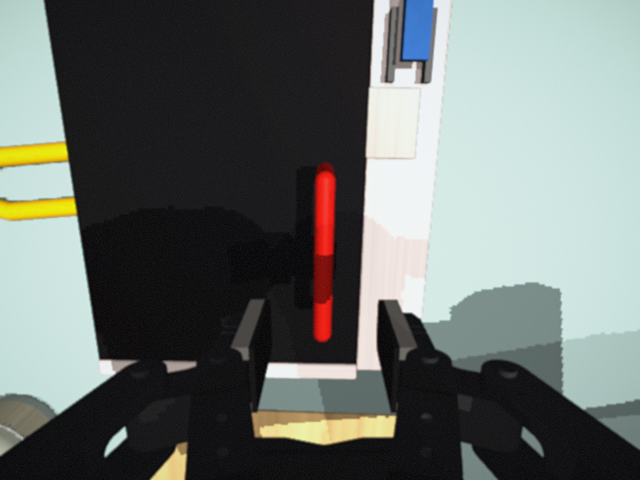

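The bar lies at x≈323 px in the picture, where predicted, and the bolt tongue is clear of the tab. I'll grip the bar and work out the lid's arc.

{"api": "play_rows", "payload": {
  "targets": "0 0 0 0.001 -0.001 0.02 0.04; 0 0 0 0 0 0.02 0.04; 0 0 0 0 0 0.02 0.04; 0 0 0 0 0 0.019 0.04; 0 0 0 0 0 0 0.04; 0 0 0 0 0 0 0.004; 0 0 0 0 0 0 0.004; 0 0 0 0 0 0 0.004; 0 0 0 0 0 0 0.004; 0 0 0 0 0 0 0.004",
  "squeeze": 40
}}

```text
time: 14.1
ee_pos: [0.4699, -0.0741, 0.1222]
ee_rot: [[0.012, -1.0, 0.001], [-1.0, -0.012, -0.001], [0.001, -0.001, -1.0]]
wrist_force: [-1.4, -2.5, 6.1]
opening: 0.097
gripper_force: 39.4
```

Run:
```python
import numpy as np
p=np.arctan2(53,155)+np.linspace(0,1.46,21); r=163.8
d=np.diff(np.c_[-r*np.cos(p),r*np.sin(p)],axis=0)
for a in d: print(f'0 0 0 0 {-a[0]/1e3:.4f} {-a[1]/1e3:.4f} 0.004;',end=' ')
```

```text
0 0 0 0 -0.0043 -0.0112 0.004; 0 0 0 0 -0.0051 -0.0108 0.004; 0 0 0 0 -0.0059 -0.0104 0.004; 0 0 0 0 -0.0066 -0.0100 0.004; 0 0 0 0 -0.0073 -0.0095 0.004; 0 0 0 0 -0.0080 -0.0089 0.004; 0 0 0 0 -0.0086 -0.0083 0.004; 0 0 0 0 -0.0092 -0.0076 0.004; 0 0 0 0 -0.0097 -0.0070 0.004; 0 0 0 0 -0.0102 -0.0062 0.004; 0 0 0 0 -0.0106 -0.0055 0.004; 0 0 0 0 -0.0110 -0.0047 0.004; 0 0 0 0 -0.0113 -0.0039 0.004; 0 0 0 0 -0.0116 -0.0030 0.004; 0 0 0 0 -0.0118 -0.0022 0.004; 0 0 0 0 -0.0119 -0.0013 0.004; 0 0 0 0 -0.0119 -0.0004 0.004; 0 0 0 0 -0.0119 0.0004 0.004; 0 0 0 0 -0.0119 0.0013 0.004; 0 0 0 0 -0.0118 0.0022 0.004;
```

{"api": "play_rows", "payload": {
  "targets": "0 0 0 0 -0.0043 -0.0112 0.004; 0 0 0 0 -0.0051 -0.0108 0.004; 0 0 0 0 -0.0059 -0.0104 0.004; 0 0 0 0 -0.0066 -0.0100 0.004; 0 0 0 0 -0.0073 -0.0095 0.004; 0 0 0 0 -0.0080 -0.0089 0.004; 0 0 0 0 -0.0086 -0.0083 0.004; 0 0 0 0 -0.0092 -0.0076 0.004; 0 0 0 0 -0.0097 -0.0070 0.004; 0 0 0 0 -0.0102 -0.0062 0.004"
}}

```text
time: 15.35
ee_pos: [0.5398, -0.0742, 0.2122]
ee_rot: [[0.012, -1.0, -0.012], [-1.0, -0.012, -0.002], [0.002, 0.012, -1.0]]
wrist_force: [-12.4, -3.2, 9.9]
opening: 0.1
gripper_force: 39.3
```

Run:
```python
from h import *
p=np.arctan2(53,155)+.73
go([.6245-.1638*np.cos(p),-.073,.085-.0163+.1638*np.sin(p)]); s=bot.read_state(); print(s['opening'],s['wrist_force'],s['gripper_force'])
```

```text
pos [ 0.5398 -0.0742  0.2122] shift [-0.0011 -0.0046  0.0006] yaw_y -179.33 tilt [-0.012 -0.002]
0.10002265729981885 [-12.41145715  -3.20350792   9.88303043] 39.32789862155914
```

{"api": "play_rows", "payload": {
  "targets": "0 0 0 0 -0.0106 -0.0055 0.004; 0 0 0 0 -0.0110 -0.0047 0.004; 0 0 0 0 -0.0113 -0.0039 0.004; 0 0 0 0 -0.0116 -0.0030 0.004; 0 0 0 0 -0.0118 -0.0022 0.004; 0 0 0 0 -0.0119 -0.0013 0.004; 0 0 0 0 -0.0119 -0.0004 0.004; 0 0 0 0 -0.0119 0.0004 0.004; 0 0 0 0 -0.0119 0.0013 0.004; 0 0 0 0 -0.0118 0.0022 0.004"
}}

```text
time: 16.6
ee_pos: [0.6601, -0.0737, 0.2321]
ee_rot: [[0.012, -1.0, 0.001], [-1.0, -0.012, -0.004], [0.004, -0.001, -1.0]]
wrist_force: [-3.7, -7.2, 6.7]
opening: 0.1
gripper_force: 40.9
```

{"api": "play_rows", "payload": {
  "targets": "0 0 0 0 0 0 0.004; 0 0 0 0 0 0 0.004; 0 0 0 0 0 0 0.004; 0 0 0 0 0 0 0.022; 0 0 0 0 0 0 0.022; 0 0 0 0 0 0 0.022; 0 0 0 0 0 0 0.022; 0 0 0 0 0 -0.02 0.022; 0 0 0 0 0 -0.03 0.022; 0 0 0 0 0 -0.03 0.022"
}}

```text
time: 17.85
ee_pos: [0.6599, -0.0713, 0.309]
ee_rot: [[0.012, -1.0, -0.0], [-1.0, -0.012, -0.0], [0.0, 0.0, -1.0]]
wrist_force: [0.1, -0.4, 0.7]
opening: 0.26
gripper_force: 0.0
```

Run:
```python
from h import *
go([.45,.27,.28]); s=bot.read_state(); print(s['opening'],s['wrist_force'])
s,im=snap('side','side2'); cv2.imwrite('pics/side2c.png',im[90:480,140:540,::-1])
```

```text
pos [ 0.6599 -0.0713  0.309 ] shift [-0.3439  0.2056  0.0291] yaw_y -179.29 tilt [-0. -0.]
0.25980503229128366 [ 0.13068252 -0.37125099  0.70168418]
```

View pics/side2c.png

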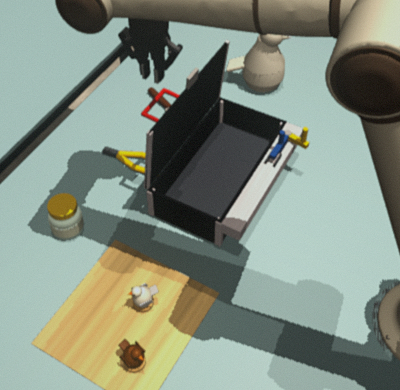

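The side view shows the lid standing open, the bolt drawn and the keeper out. The white and brown birds are still on the board. I'll move over them.

{"api": "play_rows", "payload": {
  "targets": "0 0 0 -0.049 0.0293 0 0.06; 0 0 0 -0.049 0.0293 0 0.06; 0 0 0 -0.049 0.0293 0 0.06; 0 0 0 -0.049 0.0293 0 0.06; 0 0 0 -0.049 0.0293 0 0.06; 0 0 0 -0.049 0.0293 0 0.06; 0 0 0 -0.049 0.0293 0 0.06; 0 0 0 0 0 0 0.07; 0 0 0 0 0 0 0.07; 0 0 0 0 0 0 0.07"
}}

```text
time: 19.15
ee_pos: [0.4512, 0.2681, 0.3082]
ee_rot: [[0.011, -1.0, -0.0], [-1.0, -0.011, -0.0], [0.0, 0.0, -1.0]]
wrist_force: [-0.4, 0.7, 0.2]
opening: 0.82
gripper_force: 0.0
```

Run:
```python
from h import *
s,im=snap('wrist','w3'); go([.479,.216,.2])
for n in ('bird1','bird2'):
  for d in bot.trace(n,'wrist')[:3]:
    yx=np.argwhere(d['pixels']).mean(0)[::-1]; print(n,d['score'],d['box'],yx,atz(yx,.035,'wrist',s))
```

```text
pos [0.4513 0.268  0.3082] shift [ 0.0523 -0.0272  0.1082] yaw_y -179.42 tilt [-0. -0.]
bird1 0.87 [279.2, 237.3, 337.0, 285.9] [308.87597833 262.06080674] [0.46507614 0.33819799 0.035     ]
bird1 0.87 [238.4, 129.0, 288.8, 179.8] [260.76436782 154.93390805] [0.51298111 0.22632733 0.035     ]
bird2 0.87 [279.2, 237.3, 337.0, 285.9] [308.87597833 262.06080674] [0.46507613 0.3381981  0.035     ]
bird2 0.87 [238.4, 129.0, 288.8, 179.8] [260.76436782 154.93390805] [0.51298109 0.22632743 0.035     ]
```

View pics/w3.png

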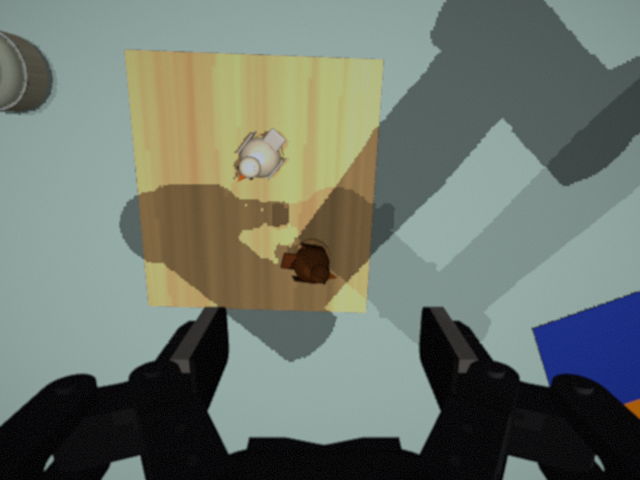

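White bird centre is about (260,156) px with its beak at (240,178). It now sits at (.513,.226), so it has been knocked about 3 cm since the start. The brown bird is at (309,262) with its beak at (333,276). The headings come out near 51° and 160°. I'll go over the white one.

{"api": "play_rows", "payload": {
  "targets": "0 0 0 0.0107 -0.0153 0.03 0.07; 0 0 0 0.0107 -0.0153 0.03 0.07; 0 0 0 0.0107 -0.0153 0.03 0.07; 0 0 0 0.0107 -0.0153 0.03 0.07; 0 0 9.75 0 0 0 0.07; 0 0 9.75 0 0 0 0.07; 0 0 9.75 0 0 0 0.07; 0 0 9.75 0 0 0 0.07; 0 0 0 0 0 0 0.07; 0 0 0 0 0 0 0.07"
}}

```text
time: 20.55
ee_pos: [0.5126, 0.2265, 0.1883]
ee_rot: [[-0.619, -0.786, -0.0], [-0.786, 0.619, -0.0], [0.0, -0.0, -1.0]]
wrist_force: [-0.7, -0.0, -1.3]
opening: 0.821
gripper_force: 0.0
```

Run:
```python
from h import *
s,im=snap('wrist','w4'); go([.513,.226,.031-.0187])
for d in bot.trace('bird1','wrist')[:2]:
    yx=np.argwhere(d['pixels']).mean(0)[::-1]; print(d['score'],d['box'],yx,atz(yx,.035,'wrist',s))
for h in (0,8,24,32,52): print(h,proj([.513,.226,.003+h/1e3],'wrist',s))
```

```text
pos [0.5126 0.2266 0.1883] shift [ 0.0002 -0.0007  0.176 ] yaw_y 141.77 tilt [-0. -0.]
0.97 [298.2, 189.4, 351.6, 272.2] [322.70469799 226.94151486] [0.51323972 0.22724555 0.035     ]
0.57 [427.9, 260.3, 507.5, 324.7] [462.05829016 293.35395078] [0.46077401 0.33638907 0.035     ]
0 [[322.0283799  216.20143829]]
8 [[322.00334681 218.35483132]]
24 [[321.94958655 222.97938867]]
32 [[321.92067309 225.46657805]]
52 [[321.84158111 232.27021667]]
```

View pics/w4.png

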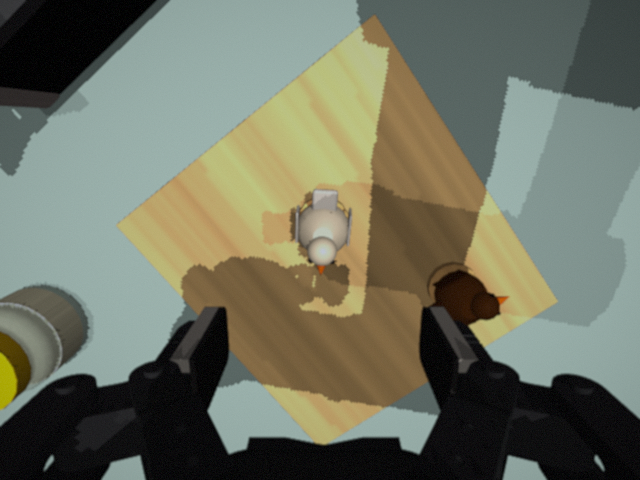

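The white bird is aligned in the wrist view, pointing down the picture at x≈324. I'll descend and pinch it lightly.

{"api": "play_rows", "payload": {
  "targets": "0 0 0 0 0.0005 0.025 0.07; 0 0 0 0 0 0.025 0.07; 0 0 0 0 0 0.025 0.07; 0 0 0 0 0 0.025 0.07; 0 0 0 0 0 0.025 0.07; 0 0 0 0 0 0.025 0.07; 0 0 0 0 0 0.015 0.07; 0 0 0 0 0 0.0115 0.07; 0 0 0 0 0 0 0.07; 0 0 0 0 0 0 0.05",
  "squeeze": 22
}}

```text
time: 21.9
ee_pos: [0.5126, 0.2276, 0.0126]
ee_rot: [[-0.62, -0.785, 0.001], [-0.785, 0.62, 0.001], [-0.002, -0.0, -1.0]]
wrist_force: [0.3, 0.6, -0.4]
opening: 0.626
gripper_force: 0.0
```

{"api": "play_rows", "payload": {
  "targets": "0 0 0 0 0 0 0.046; 0 0 0 0 0 0 0.042; 0 0 0 0 0 0 0.038; 0 0 0 0 0 0 0.034; 0 0 0 0 0 0 0.03; 0 0 0 0 0 0 0.03; 0 0 0 0 0 0 0.03; 0 0 0 0 0 0 0.03; 0 0 0 0 0 0 0.03; 0 0 0 0 0 0 0.03"
}}

```text
time: 23.15
ee_pos: [0.5126, 0.2275, 0.0127]
ee_rot: [[-0.62, -0.785, 0.001], [-0.785, 0.62, 0.001], [-0.001, -0.001, -1.0]]
wrist_force: [-1.0, -0.3, 5.4]
opening: 0.45
gripper_force: 21.9
```

The bird is gripped, with a 38 mm opening at 22 N. I'll lift it and carry it to the case.

{"api": "play_rows", "payload": {
  "targets": "0 0 0 0 0 -0.01 0.03; 0 0 0 0 0 -0.03 0.03; 0 0 0 0 0 -0.04 0.03; 0 0 0 0 0 -0.04 0.03; 0 0 0 0 0 -0.04 0.03; 0 0 0 0 0 -0.02 0.03; 0 0 0 0.012 -0.01 0 0.03; 0 0 0 0.025 -0.02 0 0.03; 0 0 0 0.036 -0.03 0 0.03; 0 0 0 0.036 -0.03 0 0.03"
}}

```text
time: 24.4
ee_pos: [0.5135, 0.0836, 0.19]
ee_rot: [[-0.62, -0.785, -0.004], [-0.785, 0.62, -0.001], [0.003, 0.002, -1.0]]
wrist_force: [0.8, 0.3, -0.6]
opening: 0.447
gripper_force: 22.4
```

{"api": "play_rows", "payload": {
  "targets": "0 0 0 0.036 -0.03 0 0.03; 0 0 0 0.036 -0.03 0 0.03; 0 0 0 0.034 -0.028 0 0.03; 0 0 0 0.018 -0.015 0 0.03; 0 0 0 0.006 -0.005 0 0.03; 0 0 0 0 0 0 0.03; 0 0 0 0 0 0 0.03; 0 0 0 0 0 0 0.03; 0 0 0 0 0 0 0.03; 0 0 0 0 0 0 0.03"
}}

```text
time: 25.65
ee_pos: [0.5193, -0.0827, 0.1919]
ee_rot: [[-0.619, -0.785, 0.0], [-0.785, 0.619, 0.0], [-0.0, -0.0, -1.0]]
wrist_force: [-0.5, 0.4, -0.8]
opening: 0.449
gripper_force: 22.4
```

Run:
```python
from h import *
go([.5194,-.083,.021]); s,im=snap('wrist','w5'); print(s['opening'],s['gripper_force'])
```

```text
pos [ 0.5193 -0.0827  0.1919] shift [ 0.0002 -0.0002  0.1709] yaw_y 141.73 tilt [0. 0.]
0.44868250167630364 22.36236797645688
```

View pics/w5.png

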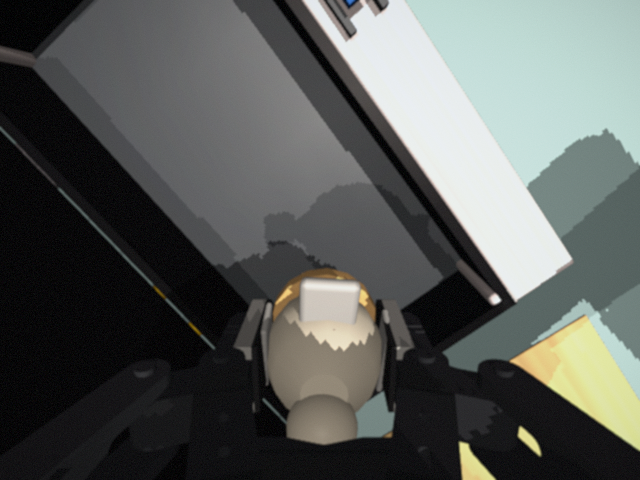

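The bird is upright in the fingers over the open case. I'll lower it and release.

{"api": "play_rows", "payload": {
  "targets": "0 0 0 0 0 0.015 0.03; 0 0 0 0 0 0.03 0.03; 0 0 0 0 0 0.035 0.03; 0 0 0 0 0 0.035 0.03; 0 0 0 0 0 0.028 0.03; 0 0 0 0 0 0.012 0.03; 0 0 0 0 0 0.008 0.03; 0 0 0 0 0 0.004 0.03; 0 0 0 0 0 0.0025 0.03; 0 0 0 0 0 0.001 0.03"
}}

```text
time: 26.95
ee_pos: [0.5196, -0.083, 0.0218]
ee_rot: [[-0.62, -0.785, 0.001], [-0.785, 0.62, 0.0], [-0.001, -0.001, -1.0]]
wrist_force: [0.8, 0.1, 0.9]
opening: 0.452
gripper_force: 22.4
```

{"api": "play_rows", "payload": {
  "targets": "0 0 0 0 0 0 0.03; 0 0 0 0 0 0 0.03; 0 0 0 0 0 0 0.042; 0 0 0 0 0 0 0.046; 0 0 0 0 0 0 0.05; 0 0 0 0 0 0 0.055; 0 0 0 0 0 0 0.06; 0 0 0 0 0 -0.015 0.06; 0 0 0 0 0 -0.03 0.06; 0 0 0 0 0 -0.04 0.06"
}}

```text
time: 28.2
ee_pos: [0.5188, -0.0831, 0.1075]
ee_rot: [[-0.62, -0.785, -0.001], [-0.785, 0.62, -0.0], [0.001, 0.001, -1.0]]
wrist_force: [0.7, -0.4, -0.1]
opening: 0.703
gripper_force: 0.0
```

{"api": "play_rows", "payload": {
  "targets": "0 0 0 0 0 -0.04 0.06; 0 0 0 0 0 -0.04 0.06; 0 0 0 0 0 -0.04 0.06; 0 0 0 -0.048 0.04 0 0.07; 0 0 0 -0.048 0.04 0 0.07; 0 0 0 -0.048 0.04 0 0.07; 0 0 0 -0.048 0.04 0 0.07; 0 0 0 -0.048 0.04 0 0.07; 0 0 0 0 0.0 0 0.07; 0 0 0 0 0 0 0.07"
}}

```text
time: 29.45
ee_pos: [0.5107, 0.2292, 0.2269]
ee_rot: [[-0.619, -0.785, 0.0], [-0.785, 0.619, 0.0], [-0.0, -0.0, -1.0]]
wrist_force: [-0.3, 0.2, -0.3]
opening: 0.82
gripper_force: 0.0
```

Run:
```python
from h import *
s,im=snap('wrist','w6'); go([.465,.338,.2])
for d in bot.trace('bird2','wrist')[:3]:
    yx=np.argwhere(d['pixels']).mean(0)[::-1]; print('wrist',d['score'],d['box'],yx,atz(yx,.035,'wrist',s))
s,im2=snap('side','side3')
for d in bot.trace('bird2','side')[:3]:
    yx=np.argwhere(d['pixels']).mean(0)[::-1]; print('side',d['score'],d['box'],yx,atz(yx,.035,'side'))
o=np.hstack([im[:,:,::-1],cv2.resize(im2[160:480,200:450,::-1],(375,480))]); cv2.imwrite('pics/c6.png',cv2.resize(o,(800,378)))
```

```text
pos [0.5109 0.2285 0.2268] shift [-0.0574  0.1039  0.0268] yaw_y 141.67 tilt [0. 0.]
wrist 0.8 [410.8, 246.1, 484.3, 307.6] [441.07892882 277.8192389 ] [0.46453599 0.33714315 0.035     ]
side 0.96 [259.9, 428.1, 282.4, 460.4] [272.0962406  445.84962406] [0.46487717 0.34617576 0.035     ]
side 0.57 [292.6, 129.9, 414.5, 334.9] [347.46717724 233.88019694] [ 0.59686923 -0.1955975   0.035     ]
side 0.55 [293.4, 131.8, 369.8, 248.8] [330.56787709 192.32458101] [ 0.70581681 -0.30670887  0.035     ]
```

View pics/c6.png

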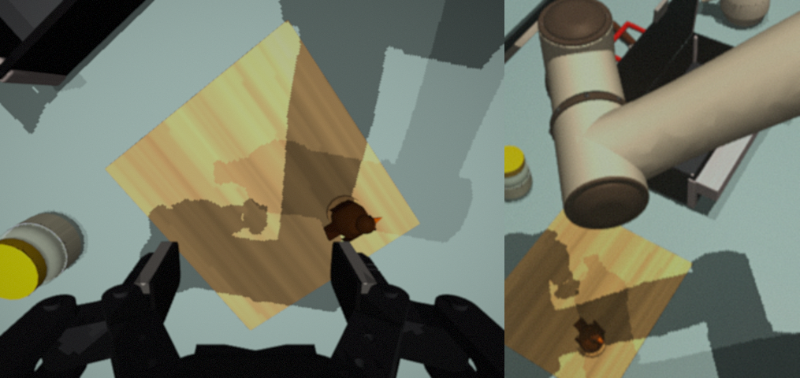

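The white bird was set down and the brown one has not moved, at (.465,.338) with a heading of about 157°. I'll move over it.

{"api": "play_rows", "payload": {
  "targets": "0 0 0 -0.0191 0.0346 0.013 0.07; 0 0 0 -0.0191 0.0346 0.013 0.07; 0 0 0 -0.0191 0.0346 0.013 0.07; 0 0 10.65 0 0 0 0.07; 0 0 10.65 0 0 0 0.07; 0 0 10.65 0 0 0 0.07; 0 0 10.65 0 0 0 0.07; 0 0 10.65 0 0 0 0.07; 0 0 10.65 0 0 0 0.07; 0 0 10.65 0 0 0 0.07"
}}

```text
time: 30.9
ee_pos: [0.4656, 0.3375, 0.1876]
ee_rot: [[-0.918, 0.396, 0.0], [0.396, 0.918, 0.0], [-0.0, 0.0, -1.0]]
wrist_force: [-0.2, 0.4, -0.0]
opening: 0.82
gripper_force: 0.0
```

Run:
```python
from h import *
s,im=snap('wrist','w7'); go([.465,.338,.012]); print(s['joint_positions'])
for d in bot.trace('bird2','wrist')[:2]:
    yx=np.argwhere(d['pixels']).mean(0)[::-1]; print(d['score'],d['box'],yx,atz(yx,.035,'wrist',s))
```

```text
pos [0.4656 0.3375 0.1876] shift [0.0008 0.0002 0.1756] yaw_y 66.47 tilt [0. 0.]
[ 9.08737775e-01  3.35263478e-01 -1.82573186e-01  1.52021126e-05
 -1.05282993e+00 -2.88635527e+00]
0.81 [299.0, 185.8, 357.7, 265.1] [327.41187739 223.04246488] [0.46442691 0.34054226 0.035     ]
```

View pics/w7.png

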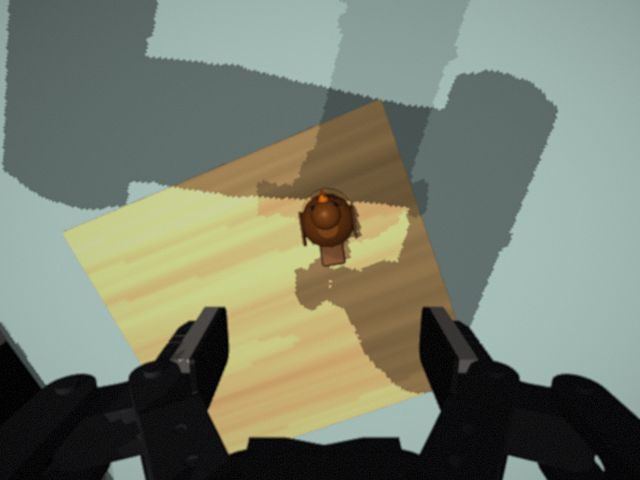

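The brown bird's body is at (328,218), about 3 mm off along tool y. I'll correct for that, descend and grip.

{"api": "play_rows", "payload": {
  "targets": "0 0 0 0.001 0.003 0.025 0.07; 0 0 0 0 0 0.025 0.07; 0 0 0 0 0 0.025 0.07; 0 0 0 0 0 0.025 0.07; 0 0 0 0 0 0.025 0.07; 0 0 0 0 0 0.025 0.07; 0 0 0 0 0 0.015 0.07; 0 0 0 0 0 0.0105 0.07; 0 0 0 0 0 0 0.07; 0 0 0 0 0 0 0.05",
  "squeeze": 22
}}

```text
time: 32.25
ee_pos: [0.4659, 0.3422, 0.0126]
ee_rot: [[-0.922, 0.388, 0.001], [0.388, 0.922, 0.001], [-0.001, 0.001, -1.0]]
wrist_force: [0.0, 0.2, -0.6]
opening: 0.623
gripper_force: 0.0
```

{"api": "play_rows", "payload": {
  "targets": "0 0 0 0 0 0 0.046; 0 0 0 0 0 0 0.042; 0 0 0 0 0 0 0.038; 0 0 0 0 0 0 0.034; 0 0 0 0 0 0 0.03; 0 0 0 0 0 0 0.03; 0 0 0 0 0 0 0.03; 0 0 0 0 0 0 0.03; 0 0 0 0 0 -0.01 0.03; 0 0 0 0 0 -0.03 0.03"
}}

```text
time: 33.5
ee_pos: [0.4645, 0.3408, 0.0507]
ee_rot: [[-0.921, 0.389, -0.003], [0.389, 0.921, -0.003], [0.001, -0.004, -1.0]]
wrist_force: [0.6, 1.1, 0.6]
opening: 0.451
gripper_force: 22.4
```

{"api": "play_rows", "payload": {
  "targets": "0 0 0 0 0 -0.04 0.03; 0 0 0 0 0 -0.04 0.03; 0 0 0 0 0 -0.04 0.03; 0 0 0 0 0 -0.02 0.03; 0 0 0 0 0 0 0.03; 0 0 0 0 0 0 0.03; 0 0 0 0 0 0 0.03; 0 0 0 0 0 0 0.03; 0 0 0 0 0 0 0.03; 0 0 0 0 0 0 0.03"
}}

```text
time: 34.75
ee_pos: [0.4654, 0.3417, 0.1916]
ee_rot: [[-0.921, 0.388, -0.0], [0.388, 0.921, -0.0], [0.0, -0.0, -1.0]]
wrist_force: [0.5, 0.1, -0.6]
opening: 0.451
gripper_force: 22.4
```

Run:
```python
from h import *
from math import *
p=case; T=[p[0]-.015,p[1]-.06,.0215]
go(T); print(T)
```

```text
pos [0.4654 0.3417 0.1916] shift [-0.2609 -0.4809  0.1702] yaw_y 67.14 tilt [-0. -0.]
[np.float64(0.5189970795256917), np.float64(-0.2028674980247501), 0.0215]
```

{"api": "play_rows", "payload": {
  "targets": "0 0 0 -0.0072 -0.0132 0 0.03; 0 0 0 -0.0143 -0.0264 0 0.03; 0 0 0 -0.0215 -0.0396 0 0.03; 0 0 0 -0.0239 -0.044 0 0.03; 0 0 0 -0.0239 -0.044 0 0.03; 0 0 0 -0.0239 -0.044 0 0.03; 0 0 0 -0.0239 -0.044 0 0.03; 0 0 0 -0.0239 -0.044 0 0.03; 0 0 0 -0.0239 -0.044 0 0.03; 0 0 0 -0.0239 -0.044 0 0.03"
}}

```text
time: 36.0
ee_pos: [0.5082, -0.099, 0.1922]
ee_rot: [[-0.921, 0.389, 0.001], [0.389, 0.921, 0.0], [-0.001, 0.0, -1.0]]
wrist_force: [0.9, 0.4, -0.9]
opening: 0.449
gripper_force: 22.4
```

{"api": "play_rows", "payload": {
  "targets": "0 0 0 -0.0213 -0.0394 0 0.03; 0 0 0 -0.0166 -0.0307 0 0.03; 0 0 0 -0.0095 -0.0176 0 0.03; 0 0 0 -0.0032 -0.006 0 0.03; 0 0 0 0 0 0 0.03; 0 0 0 0 0 0 0.03; 0 0 0 0 0 0 0.03; 0 0 0 0 0 0 0.03; 0 0 0 0 0 0 0.03; 0 0 0 0 0 0 0.03"
}}

```text
time: 37.25
ee_pos: [0.5191, -0.2027, 0.1918]
ee_rot: [[-0.922, 0.388, 0.0], [0.388, 0.922, 0.0], [-0.0, 0.0, -1.0]]
wrist_force: [-0.4, -0.1, -1.3]
opening: 0.454
gripper_force: 22.4
```

Run:
```python
from h import *
go([.519,-.2029,.0215]); s,im=snap('wrist','w8'); print(s['opening'],s['gripper_force'])
for d in bot.trace('bird1','wrist')[:3]:
    yx=np.argwhere(d['pixels']).mean(0)[::-1]; print(d['score'],d['box'],yx,atz(yx,.04,'wrist',s))
```

```text
pos [ 0.5191 -0.2027  0.1918] shift [-0.     -0.0002  0.1703] yaw_y 67.15 tilt [0. 0.]
0.4539310837887424 22.39458080730401
0.9 [442.8, 127.7, 537.1, 195.2] [483.91402379 162.0173439 ] [ 0.51969341 -0.08050494  0.04      ]
```

View pics/w8.png

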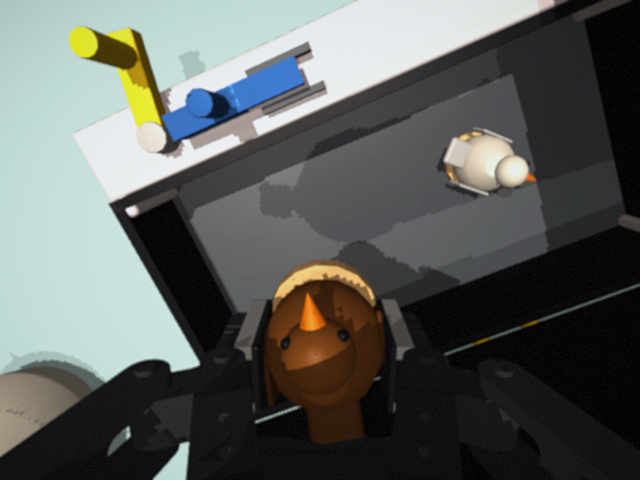

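The white bird stands upright at (485,160) px and the brown bird is held upright. I'll lower and release.

{"api": "play_rows", "payload": {
  "targets": "0 0 0 0 0 0.015 0.03; 0 0 0 0 0 0.03 0.03; 0 0 0 0 0 0.035 0.03; 0 0 0 0 0 0.035 0.03; 0 0 0 0 0 0.028 0.03; 0 0 0 0 0 0.012 0.03; 0 0 0 0 0 0.008 0.03; 0 0 0 0 0 0.004 0.03; 0 0 0 0 0 0.0025 0.03; 0 0 0 0 0 0.001 0.03"
}}

```text
time: 38.6
ee_pos: [0.5194, -0.2028, 0.0218]
ee_rot: [[-0.921, 0.388, 0.001], [0.388, 0.921, -0.0], [-0.001, 0.0, -1.0]]
wrist_force: [-0.4, 0.1, -0.6]
opening: 0.45
gripper_force: 22.4
```

{"api": "play_rows", "payload": {
  "targets": "0 0 0 0 0 0 0.03; 0 0 0 0 0 0 0.03; 0 0 0 0 0 0 0.042; 0 0 0 0 0 0 0.046; 0 0 0 0 0 0 0.05; 0 0 0 0 0 0 0.055; 0 0 0 0 0 0 0.06; 0 0 0 0 0 -0.015 0.06; 0 0 0 0 0 -0.03 0.06; 0 0 0 0 0 -0.04 0.06"
}}

```text
time: 39.85
ee_pos: [0.5186, -0.2028, 0.1075]
ee_rot: [[-0.922, 0.388, -0.001], [0.388, 0.922, 0.0], [0.001, -0.001, -1.0]]
wrist_force: [2.1, 0.4, 0.1]
opening: 0.704
gripper_force: 0.0
```

{"api": "play_rows", "payload": {
  "targets": "0 0 0 0 0 -0.04 0.06; 0 0 0 0 0 -0.04 0.06; 0 0 0 0 0 -0.05 0.06; 0 0 0 0 0 -0.05 0.06; 0 0 0 0 0 -0.02 0.04; 0 0 0 0 0 0 0.024; 0 0 0 0 0 0 0.024; 0 0 0 0 0 0 0.024; 0 0 0 0 0 0 0.024; 0 0 0 0 0 0 0.024"
}}

```text
time: 41.1
ee_pos: [0.5189, -0.2028, 0.3058]
ee_rot: [[-0.922, 0.388, -0.001], [0.388, 0.922, 0.0], [0.001, -0.0, -1.0]]
wrist_force: [-0.3, 0.1, -0.1]
opening: 0.282
gripper_force: 0.0
```

Run:
```python
from h import *
s,im=snap('wrist','w9'); go([.6599,-.0713,.309]); print(s['joint_positions'])
for n in('bird1','bird3'):
  for d in bot.trace(n,'wrist')[:4]:
    yx=np.argwhere(d['pixels']).mean(0)[::-1]; print(n,d['score'],d['box'],yx,atz(yx,.04,'wrist',s))
s,im2=snap('scene','scene9')
for d in bot.trace('bird1','scene')[:4]: print('scene',d['score'],d['box'])
o=np.hstack([im[:,:,::-1],im2[:,:,::-1]]); cv2.imwrite('pics/c9.png',cv2.resize(o,(800,300),interpolation=cv2.INTER_AREA))
```

```text
pos [ 0.519  -0.2028  0.3059] shift [-0.0788  0.1759 -0.0032] yaw_y 67.14 tilt [-0.001  0.   ]
[-8.15756309e-02  2.25425349e-01 -3.29067789e-02 -4.18226474e-06
 -1.31355472e+00 -1.88808817e+00]
bird1 0.64 [411.4, 127.6, 476.9, 177.5] [439.41075918 151.35143288] [ 0.51869225 -0.08107455  0.04      ]
bird1 0.62 [303.9, 173.2, 349.7, 232.7] [323.91047396 200.11644236] [ 0.51928383 -0.20328503  0.04      ]
bird3 0.64 [411.4, 127.6, 476.9, 177.5] [439.41075918 151.35143288] [ 0.51869231 -0.08107449  0.04      ]
bird3 0.62 [303.9, 173.2, 349.7, 232.7] [323.91047396 200.11644236] [ 0.51928389 -0.203285    0.04      ]
scene 0.26 [255.6, 143.3, 273.9, 172.6]
```

View pics/c9.png

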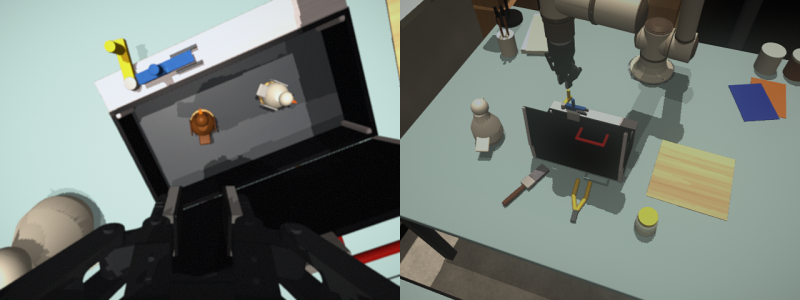

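Both birds stand in the case and the board is empty. That was my 15th picture, one over the allowance of 14, so from here I work from the numeric checks only. I'll turn back and go over the handle.

{"api": "play_rows", "payload": {
  "targets": "0 0 -10.3 0 0 0 0.022; 0 0 -10.3 0 0 0 0.022; 0 0 -10.3 0 0 0 0.022; 0 0 -10.3 0 0 0 0.022; 0 0 -10.3 0 0 0 0.022; 0 0 -10.3 0 0 0 0.022; 0 0 -10.3 0 0 0 0.022; 0 0 -10.3 0 0 0 0.022; 0 0 -10.3 0 0 0 0.022; 0 0 -10.3 0 0 0 0.022"
}}

```text
time: 42.6
ee_pos: [0.519, -0.2028, 0.3064]
ee_rot: [[-0.165, -0.986, 0.0], [-0.986, 0.165, -0.0], [-0.0, -0.0, -1.0]]
wrist_force: [0.8, -0.6, -0.5]
opening: 0.257
gripper_force: 0.0
```

{"api": "play_rows", "payload": {
  "targets": "0 0 -10.3 0 0 0 0.022; 0 0 0 -0.0323 -0.0356 -0.002 0.022; 0 0 0 -0.0323 -0.0356 -0.001 0.022; 0 0 0 -0.0323 -0.0356 0 0.022; 0 0 0 -0.0323 -0.0356 0 0.022; 0 0 0 0 0 0 0.022; 0 0 0 0 0 0 0.022; 0 0 0 0 0 0 0.022; 0 0 0 0 0 0 0.022; 0 0 0 0 0 0 0.022"
}}

```text
time: 43.85
ee_pos: [0.6601, -0.073, 0.3098]
ee_rot: [[0.007, -1.0, 0.001], [-1.0, -0.007, 0.0], [-0.0, -0.001, -1.0]]
wrist_force: [-0.5, 0.4, -0.7]
opening: 0.257
gripper_force: 0.0
```

Run:
```python
from h import *
s,im=snap('wrist','w10'); go([.66,-.0735,.232])
hsv=cv2.cvtColor(im,cv2.COLOR_RGB2HSV); m=((hsv[:,:,0]<8)|(hsv[:,:,0]>172))&(hsv[:,:,1]>150)&(hsv[:,:,2]>40)
for y in range(100,400,20):
    c=np.where(m[y])[0]; print(y,(c.min(),c.max()) if len(c) else '',end=' ')
phi=np.arctan2(53,155)
for L in(1.42,1.46,1.5):
    h=[.6245-.1638*np.cos(phi+L),-.0735,.085+.1638*np.sin(phi+L)]; print('\n',L,h,proj([h,np.add(h,[0,-.042,0]),np.add(h,[0,.042,0])],'wrist',s).round(1).tolist())
```

```text
pos [ 0.6601 -0.0729  0.3097] shift [0.0006 0.0002 0.0777] yaw_y -179.59 tilt [0.001 0.   ]
100  120  140  160  180 (np.int64(314), np.int64(412)) 200 (np.int64(313), np.int64(331)) 220 (np.int64(313), np.int64(330)) 240 (np.int64(313), np.int64(330)) 260 (np.int64(313), np.int64(329)) 280 (np.int64(313), np.int64(329)) 300 (np.int64(314), np.int64(328)) 320 (np.int64(313), np.int64(329)) 340 (np.int64(316), np.int64(353)) 360  380  
 1.42 [np.float64(0.6536116643166361), -0.0735, np.float64(0.24619227959401624)] [[334.4, 264.1], [335.6, 185.2], [333.3, 334.8]]

 1.46 [np.float64(0.6600343500272519), -0.0735, np.float64(0.24489918689018014)] [[322.3, 263.2], [322.9, 184.7], [321.8, 333.6]]

 1.5 [np.float64(0.666400188358081), -0.0735, np.float64(0.24335028959732702)] [[310.5, 262.2], [310.4, 184.2], [310.6, 332.2]]
```

The bar is at column 321 and a lid angle of 1.46 predicts 322. I'll grip it and shut the lid along the reverse arc.

{"api": "play_rows", "payload": {
  "targets": "0 0 0 0 0 0.02 0.022; 0 0 0 0 0 0.02 0.022; 0 0 0 0 0 0.02 0.022; 0 0 0 0 0 0.017 0.022; 0 0 0 0 0 0 0.022; 0 0 0 0 0 0 0.004; 0 0 0 0 0 0 0.004; 0 0 0 0 0 0 0.004; 0 0 0 0 0 0 0.004; 0 0 0 0 0 0 0.004",
  "squeeze": 40
}}

```text
time: 45.15
ee_pos: [0.6609, -0.0726, 0.2329]
ee_rot: [[0.008, -1.0, 0.002], [-1.0, -0.008, -0.0], [0.0, -0.002, -1.0]]
wrist_force: [1.2, -0.6, -0.4]
opening: 0.098
gripper_force: 39.2
```

{"api": "play_rows", "payload": {
  "targets": "0 0 0 0 0.0118 -0.0022 0.004; 0 0 0 0 0.0119 -0.0013 0.004; 0 0 0 0 0.0119 -0.0004 0.004; 0 0 0 0 0.0119 0.0004 0.004; 0 0 0 0 0.0119 0.0013 0.004; 0 0 0 0 0.0118 0.0022 0.004; 0 0 0 0 0.0116 0.0030 0.004; 0 0 0 0 0.0113 0.0039 0.004; 0 0 0 0 0.0110 0.0047 0.004; 0 0 0 0 0.0106 0.0055 0.004"
}}

```text
time: 46.4
ee_pos: [0.5435, -0.0725, 0.2143]
ee_rot: [[0.008, -1.0, -0.001], [-1.0, -0.008, 0.002], [-0.002, 0.001, -1.0]]
wrist_force: [2.3, 5.5, 1.3]
opening: 0.094
gripper_force: 41.6
```

Run:
```python
from h import *
p=np.arctan2(53,155)+.73
go([.6245-.1638*np.cos(p),-.073,.085-.0163+.1638*np.sin(p)]); s=bot.read_state(); print(s['opening'],s['wrist_force'],s['gripper_force'])
```

```text
pos [ 0.5435 -0.0725  0.2143] shift [ 0.0005 -0.0009  0.0028] yaw_y -179.56 tilt [-0.001  0.002]
0.09401694332946166 [2.32867561 5.46815491 1.2674614 ] 41.56107544898987
```

{"api": "play_rows", "payload": {
  "targets": "0 0 0 0 0.0102 0.0062 0.004; 0 0 0 0 0.0097 0.0070 0.004; 0 0 0 0 0.0092 0.0076 0.004; 0 0 0 0 0.0086 0.0083 0.004; 0 0 0 0 0.0080 0.0089 0.004; 0 0 0 0 0.0073 0.0095 0.004; 0 0 0 0 0.0066 0.0100 0.004; 0 0 0 0 0.0059 0.0104 0.004; 0 0 0 0 0.0051 0.0108 0.004; 0 0 0 0 0.0043 0.0112 0.004"
}}

```text
time: 47.65
ee_pos: [0.4698, -0.0733, 0.1251]
ee_rot: [[0.008, -1.0, 0.001], [-1.0, -0.008, 0.001], [-0.001, -0.001, -1.0]]
wrist_force: [-6.2, 12.0, 45.5]
opening: 0.096
gripper_force: 45.9
```

{"api": "play_rows", "payload": {
  "targets": "0 0 0 0 0 0.001 0.004; 0 0 0 0 0 0.001 0.004; 0 0 0 0 0 0.001 0.004; 0 0 0 0 0 0 0.004; 0 0 0 0 0 0 0.004; 0 0 0 0 0 0 0.004; 0 0 0 0 0 0 0.004; 0 0 0 0 0 0 0.004; 0 0 0 0 0 0 0.004; 0 0 0 0 0 0 0.004"
}}

```text
time: 48.9
ee_pos: [0.4698, -0.0734, 0.1251]
ee_rot: [[0.009, -1.0, 0.001], [-1.0, -0.009, 0.0], [-0.0, -0.001, -1.0]]
wrist_force: [-4.0, 9.5, 21.7]
opening: 0.093
gripper_force: 43.3
```

A stop force of 45 N at the original handle position shows the lid is shut. I'll release it and check the bar's position in the picture.

{"api": "play_rows", "payload": {
  "targets": "0 0 0 0 0 -0.002 0.02; 0 0 0 0 0 0 0.04; 0 0 0 0 0 0 0.04; 0 0 0 0 0 0 0.04; 0 0 0 0 0 -0.025 0.04; 0 0 0 0 0 -0.025 0.04; 0 0 0 0 0 -0.025 0.04; 0 0 0 0 0 0 0.04; 0 0 0 0 0 0 0.04; 0 0 0 0 0 0 0.04",
  "squeeze": 30
}}

```text
time: 50.15
ee_pos: [0.4691, -0.074, 0.1981]
ee_rot: [[0.008, -1.0, -0.003], [-1.0, -0.008, -0.0], [0.0, 0.003, -1.0]]
wrist_force: [0.2, 0.1, -0.3]
opening: 0.469
gripper_force: 0.0
```

Run:
```python
from h import *
s,im=snap('wrist','w11'); go([.4222,-.2225,.115])
hsv=cv2.cvtColor(im,cv2.COLOR_RGB2HSV); m=((hsv[:,:,0]<8)|(hsv[:,:,0]>172))&(hsv[:,:,1]>150)&(hsv[:,:,2]>60)
yx=np.argwhere(m); print(yx.min(0),yx.max(0))
phi=np.arctan2(53,155)
for L in(0,.03,.06):
    h=[.6245-.1638*np.cos(phi+L),-.0735,.085+.1638*np.sin(phi+L)]; print(L,proj([np.add(h,[0,-.042,0]),np.add(h,[0,.042,0])],'wrist',s).round(1).tolist())
```

```text
pos [ 0.4692 -0.074   0.1982] shift [0.1481 0.0479 0.0834] yaw_y -179.57 tilt [-0.002 -0.   ]
[169 312] [350 333]
0 [[321.6, 188.1], [320.6, 339.5]]
0.03 [[318.1, 189.6], [317.5, 343.8]]
0.06 [[314.3, 191.0], [314.0, 348.2]]
```

The bar is centred at column 322, so the lid angle is about 0. Next I'll shoot the bolt.

{"api": "play_rows", "payload": {
  "targets": "0 0 0 0.0494 0.016 0 0.04; 0 0 0 0.0494 0.016 0 0.04; 0 0 0 0.0494 0.016 0 0.035; 0 0 0 0 0 0.028 0.035; 0 0 0 0 0 0.028 0.035; 0 0 0 0 0 0.026 0.035; 0 0 0 0 0 0 0.035; 0 0 0 0 0 0 0.008; 0 0 0 0 0 0 0.008; 0 0 0 0 0 0 0.008"
}}

```text
time: 51.45
ee_pos: [0.4226, -0.2226, 0.1181]
ee_rot: [[0.008, -1.0, 0.0], [-1.0, -0.008, -0.0], [0.0, -0.0, -1.0]]
wrist_force: [-3.7, 0.2, 3.6]
opening: 0.135
gripper_force: 29.5
```

{"api": "play_rows", "payload": {
  "targets": "0 0 0 0 0 0 0.008; 0 0 0 -0.006 0 0 0.008; 0 0 0 -0.006 0 0 0.008; 0 0 0 -0.006 0 0 0.008; 0 0 0 -0.006 0 0 0.008; 0 0 0 -0.006 0 0 0.008; 0 0 0 -0.006 0 0 0.008; 0 0 0 -0.006 0 0 0.008; 0 0 0 -0.005 0 0 0.008; 0 0 0 0 0 0 0.008"
}}

```text
time: 52.7
ee_pos: [0.4227, -0.1774, 0.1182]
ee_rot: [[0.009, -1.0, 0.0], [-1.0, -0.009, -0.004], [0.004, -0.0, -1.0]]
wrist_force: [-2.9, -10.8, 2.4]
opening: 0.138
gripper_force: 29.8
```

The bolt hit its home stop after about 45 mm. I'll release it and grip the keeper post.

{"api": "play_rows", "payload": {
  "targets": "0 0 0 0 0 0 0.04; 0 0 0 0 0 0 0.04; 0 0 0 0 0 0 0.04; 0 0 0 0 0 -0.025 0.04; 0 0 0 0 0 -0.025 0.04; 0 0 0 0 0 -0.02 0.04; 0 0 0 0.027 0.0147 0 0.045; 0 0 0 0.027 0.0147 0 0.045; 0 0 0 0.027 0.0147 0 0.045; 0 0 0 0 0 0 0.045"
}}

```text
time: 53.95
ee_pos: [0.3786, -0.2577, 0.1872]
ee_rot: [[0.005, -1.0, 0.0], [-1.0, -0.005, 0.0], [-0.0, -0.0, -1.0]]
wrist_force: [0.3, 0.3, 0.5]
opening: 0.526
gripper_force: 0.0
```

Run:
```python
from h import *
s,im=snap('wrist','w12'); go([.3795,-.259,.112])
hsv=cv2.cvtColor(im,cv2.COLOR_RGB2HSV); m=(abs(hsv[:,:,0].astype(int)-28)<7)&(hsv[:,:,1]>120)&(hsv[:,:,2]>60)
m[:,:240]=0
yx=np.argwhere(m); print(yx.min(0),yx.max(0),len(yx)); b=np.where(m[240:275].any(0))[0]; print(b.min(),b.max())
for r in range(200,290,8):
    c=np.where(m[r])[0]; print(r,(c.min(),c.max()) if len(c) else '',end=' ')
print(proj([[.3795,-.259,.14],[.3795,-.259,.1],[.4212,-.2641,.1]],'wrist',s))
b=(abs(hsv[:,:,0].astype(int)-108)<10)&(hsv[:,:,1]>120)&(hsv[:,:,2]>60); yx=np.argwhere(b); print('blue',yx.min(0),yx.max(0)); print(proj([[.4217,-.1771,.14]],'wrist',s))
```

```text
pos [ 0.3791 -0.2571  0.1872] shift [ 0.0019 -0.0004  0.0752] yaw_y -179.64 tilt [0. 0.]
[226 259] [286 342] 2547
259 342
200  208  216  224  232 (np.int64(260), np.int64(303)) 240 (np.int64(264), np.int64(340)) 248 (np.int64(261), np.int64(341)) 256 (np.int64(288), np.int64(339)) 264 (np.int64(309), np.int64(337)) 272 (np.int64(307), np.int64(329)) 280 (np.int64(309), np.int64(329)) 288  [[320.3180316  273.28005418]
 [320.74551222 249.44781544]
 [249.27209213 240.73506337]]
blue [357 245] [437 267]
[[243.03975881 412.89854701]]
```

The post top is where predicted, near (319,273). I'll grip it and swing it back.

{"api": "play_rows", "payload": {
  "targets": "0 0 0 0.002 0 0.025 0.045; 0 0 0 0 0 0.025 0.045; 0 0 0 0 0 0.0245 0.045; 0 0 0 0 0 0 0.045; 0 0 0 0 0 0 0.008; 0 0 0 0 0 0 0.008; 0 0 0 0 0 0 0.008; 0 0 0 0 0 0 0.008; 0 0 0 0 0 0 0.008; 0 0 0 0 0 0 0.008",
  "squeeze": 25
}}

```text
time: 55.25
ee_pos: [0.3807, -0.2593, 0.1138]
ee_rot: [[0.008, -1.0, 0.004], [-1.0, -0.008, -0.001], [0.001, -0.004, -1.0]]
wrist_force: [4.1, 2.1, 5.5]
opening: 0.141
gripper_force: 25.9
```

{"api": "play_rows", "payload": {
  "targets": "0 0 0 -0.0060 -0.0012 0 0.008; 0 0 0 -0.0057 -0.0020 0 0.008; 0 0 0 -0.0054 -0.0028 0 0.008; 0 0 0 -0.0049 -0.0036 0 0.008; 0 0 0 -0.0044 -0.0043 0 0.008; 0 0 0 -0.0037 -0.0048 0 0.008; 0 0 0 -0.0030 -0.0053 0 0.008; 0 0 0 -0.0022 -0.0057 0 0.008; 0 0 0 -0.0013 -0.0059 0 0.008; 0 0 0 -0.0004 -0.0061 0 0.008"
}}

```text
time: 56.5
ee_pos: [0.4153, -0.2196, 0.1128]
ee_rot: [[0.005, -1.0, -0.011], [-1.0, -0.005, 0.004], [-0.004, 0.011, -1.0]]
wrist_force: [-4.3, 4.2, 9.5]
opening: 0.141
gripper_force: 27.4
```

Run:
```python
from h import *
go([.4213,-.2221,.112])
```

```text
pos [ 0.4153 -0.2196  0.1128] shift [ 0.0025 -0.006   0.0007] yaw_y -179.7 tilt [-0.011  0.004]
```

{"api": "play_rows", "payload": {
  "targets": "0 0 0 0 -0.002 0 0.008; 0 0 0 0 -0.002 0 0.008; 0 0 0 0 -0.002 0 0.008; 0 0 0 0 0 0 0.008; 0 0 0 0 0 0 0.008; 0 0 0 0 0 0 0.008; 0 0 0 0 0 0 0.008; 0 0 0 0 0 0 0.008; 0 0 0 0 0 0 0.008; 0 0 0 0 0 0 0.008"
}}

```text
time: 57.75
ee_pos: [0.4227, -0.2198, 0.1127]
ee_rot: [[0.006, -1.0, -0.008], [-1.0, -0.006, 0.003], [-0.003, 0.008, -1.0]]
wrist_force: [-4.9, 8.9, 13.3]
opening: 0.143
gripper_force: 27.6
```

{"api": "play_rows", "payload": {
  "targets": "0 0 0 0 0 0 0.035; 0 0 0 0 0 0 0.035; 0 0 0 0 0 0 0.035; 0 0 0 0 0 -0.03 0.04; 0 0 0 0 0 -0.03 0.04; 0 0 0 0 0 -0.03 0.04; 0 0 0 0 0 -0.03 0.04; 0 0 0 0 0 0 0.04; 0 0 0 0 0 0 0.04; 0 0 0 0 0 0 0.04"
}}

```text
time: 59.0
ee_pos: [0.4258, -0.2213, 0.2316]
ee_rot: [[0.007, -1.0, -0.003], [-1.0, -0.008, 0.001], [-0.001, 0.003, -1.0]]
wrist_force: [0.2, -0.4, 0.9]
opening: 0.464
gripper_force: 0.0
```

Run:
```python
from h import *
s,im=snap('wrist','w13'); print(s['wrist_force'],s['ee_pos'])
hsv=cv2.cvtColor(im,cv2.COLOR_RGB2HSV)
for n,h0,P,h in(('yellow',28,[[.4212,-.2641,.1],[.4215,-.2221,.14]],7),('blue',108,[[.4217,-.1771,.14]],10)):
    m=(abs(hsv[:,:,0].astype(int)-h0)<h)&(hsv[:,:,1]>120)&(hsv[:,:,2]>50); m[:,:240]=0; m[:,400:]=0
    yx=np.argwhere(m); print(n,yx.min(0),yx.max(0)); print(proj(P,'wrist',s).round(1).tolist())
    for r in range(yx[:,0].min(),yx[:,0].max(),8): c=np.where(m[r])[0]; print(r,(c.min(),c.max()) if len(c) else '',end=' ')
for th in(0,.15,.3): print(th,proj([.4212-.042*np.sin(th),-.2641+.042*np.cos(th),.14],'wrist',s))
for L in(0,.05):
  phi=np.arctan2(53,155); print('handle',L,proj([[.6245-.1638*np.cos(phi+L),-.1155,.085+.1638*np.sin(phi+L)]],'wrist',s))
m=((hsv[:,:,0]<8)|(hsv[:,:,0]>172))&(hsv[:,:,1]>150)&(hsv[:,:,2]>60); yx=np.argwhere(m); print(yx.min(0),yx.max(0)) if len(yx) else 0
s,_=snap('scene','scene13')
import cv2
a=cv2.imread('pics/scene0.png').astype(int)
b=cv2.imread('pics/scene13.png').astype(int)
for n in ('paste_jar','big_dove','pliers','brush'):
    d=bot.trace(n,'scene'); print(n,[np.round(e['box']) for e in d[:2]])
```

```text
[ 0.19172775 -0.37993055  0.87120804] [ 0.4258246  -0.22134937  0.23156361]
yellow [178 318] [255 338]
[[329.2, 169.9], [329.1, 248.2]]
178 (np.int64(319), np.int64(338)) 186 (np.int64(319), np.int64(338)) 194 (np.int64(319), np.int64(338)) 202 (np.int64(319), np.int64(337)) 210 (np.int64(319), np.int64(337)) 218 (np.int64(319), np.int64(337)) 226 (np.int64(319), np.int64(337)) 234 (np.int64(320), np.int64(336)) 242 (np.int64(320), np.int64(338)) 250 (np.int64(320), np.int64(337)) blue [254 318] [351 337]
[[327.9, 316.6]]
254 (np.int64(319), np.int64(337)) 262 (np.int64(319), np.int64(337)) 270 (np.int64(319), np.int64(337)) 278 (np.int64(318), np.int64(337)) 286 (np.int64(319), np.int64(337)) 294 (np.int64(319), np.int64(336)) 302 (np.int64(319), np.int64(335)) 310 (np.int64(319), np.int64(336)) 318 (np.int64(318), np.int64(335)) 326 (np.int64(318), np.int64(335)) 334 (np.int64(318), np.int64(335)) 342 (np.int64(318), np.int64(334)) 350 (np.int64(319), np.int64(334)) 0 [[329.58044779 248.1703467 ]]
0.15 [[340.09596066 247.48220398]]
0.3 [[350.42493815 245.2948072 ]]
handle 0 [[256.06562308 397.88168012]]
handle 0.05 [[249.94039084 405.36401951]]
[358 251] [437 272]
paste_jar [array([376., 331., 417., 379.])]
big_dove [array([113., 159., 164., 240.]), array([164., 262., 239., 328.])]
pliers [array([269., 285., 308., 357.])]
brush [array([166., 262., 240., 329.])]
```

Keeper, bolt, lid and bystanders all check out, so I'm handing the job in.

```bash
python3 -c "
from rig import bot
print(bot.sign_off())"
```

```text
the job is handed in; nothing more can be done
None
```

The job is handed in at about 59 s of 210 s: both birds stand in the case, the lid is shut, the bolt is home and the keeper is in line; the birds were last seen upright before the lid closed, sign_off returned no verdict, and I viewed 15 pictures, one over the 14 allowed.

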